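# Take the knobbed sample pot from the basket and stand it under the hotplate's sensor

### The arm

A 7-joint arm with a two-finger parallel gripper is mounted at the origin on the work surface. World frame = base frame: x ahead of the robot, y to its left, z up, the work surface at z = 0. Lengths are in mm, angles in degrees, forces in N, time in s.
With the tool pointing down it reaches from about 350 to 900 mm from the base axis. Payload 8.1 kg.
Tool frame: the origin (TCP) lies midway between the tips of the shut fingers; the grasp point (between the pads) lies 19 mm behind it; z points along the fingers, y is the line along which they close (so a half turn about z gives the same grasp; the last joint's range is limited). The gripper opens to 92 mm and grips with 3 to 60 N. Pads are 19 mm wide; open, the fingers measure 130 mm over their backs; the gripper's body (75 mm by 190 mm) begins 47 mm behind the grasp point.
Start: joints at [64.022, 24.895, 1.432, 90.138, -0.665, 64.973, -4.303], TCP at [214.758, -586.959, 226.742] pointing down, gripper open.
Joint ranges: [-149.89, 149.89], [-25.12, 119.58], [-72.63, 75.52], [4.76, 147.25], [-75.54, 255.54], [6.69, 114.76], [-157.13, 157.13]. Speed limits (degrees/s): [127.2, 127.2, 172.46, 172.46, 180, 180, 180].

### API

Orientations are given as [roll, pitch, yaw] about the fixed x, y, z axes, in that order (R = Rz(yaw) Ry(pitch) Rx(roll)).
In Python, from rig import arm gives the robot as it stands. The module is installed in compiled form; this text tells all that it offers.
- The arm moves only by the tool step_arm, never from a script. Its argument "commands" is a list of rows, each an object with "offset": the shift along the tool's x, y, z in cm, a list of three; "rot": the turn, a rotation vector about the tool's x, y, z in rad, a list of three; "fingers": the opening, from 0 (shut) to 1 (fully open). A call has 1 to 12 rows; each row is the pose to reach, as a shift and turn from the pose commanded when the call began, along the tool's axes at that moment; what a row does not reach only later rows make up. A row lasts 1/8 s, in which the tool goes at most 62.5 mm and 10.7 degrees, less where a joint would pass 70% of its speed; a pose out of reach is approached as far as the arm can. A call with a gripper value outside its range is refused whole. The fingers move at their own pace and stop on an object; "newtons" is the grip in N (left out, the last holds). Time passes only in rows, so rows that repeat a pose let the fingers close. It gives the time, the measured TCP pose, the force, the opening and the grip force at its end, in the units of the state.
- arm.read_state(): the state, without advancing time (a new reading comes with each control period).
- arm.read_camera(name): name is "scene" or "top" or "wrist"; returns a dict with "img" (400x640x3 uint8, blue, green, red), "intrinsics" (3x3 intrinsics, pixels), "rvec" (rotation vector, rad) and "tvec" (3), from world to camera coordinates, as OpenCV has them; the wrist camera has in their place "mount" (4x4, takes a point from camera to tool coordinates, whose origin is the TCP and whose axes are the flange's). Camera axes: x right, y down, z forward; pixel columns grow to the right and rows downward; lengths in mm; the calibration is good to about 2 mm. A picture is of the moment at which its call begins: read the wrist's pose just before it. There is no depth.
- arm.close_job(): hands the job in; it is judged then, once.
The state is a dict: "time": time; "joint_pos": joint angles; "qd": joint speeds; "effort": joint torques, N m; "tcp_pos": TCP position; "eef_rot": TCP orientation; "force": force on the tool from outside, world axes, zero at the start; "ft_torque": the same for the moment, N m; "grip_width": finger opening in mm; "grip_force": force on a finger pad.
Only numpy, scipy, OpenCV 4.12 (cv2) and the standard library are available. Lean on these libraries where they do the work, as an engineer would, in place of code of your own. Each camera call takes 0.05 s, during which the arm holds its last target. There are 200 camera calls.

### The job

Lift the tall steel pot with the knob on its lid out of the basket and stand it on the open bench; then let go, take it again by its body, leaving the knob free, and stand it in the middle of the hotplate, straight under the sensor. Keep the pot upright and never let it drop; touch neither the sensor nor its stand, and leave the other things where they are.

Things in the scene. Friction and masses are not known exactly. Their poses are not given: they have to be found in the camera images.
- pot: the pot to move: plain steel cylinder, diameter 50 mm, body 60 mm tall, lid fixed; in the middle of the lid an upright post-like knob, diameter 22 mm, 28 mm tall: 88 mm in all, 0.2 to 0.4 kg. The tallest thing in the basket: little finger room beside its body, but the knob stands clear above the rim and the others. Origin: centre of its underside; z up its axis; yaw does not matter.
- basket: fixed square dark steel basket, 165 mm outside, walls 5 mm, rim 75 mm above the bench, inner floor 17 mm above the bench. Four things stand in it in two rows of two, 72 mm apart, in any order. Origin: centre of its underside on the bench; x and y along its sides.
- low_pot: stays in the basket: low steel pot, 50 mm diameter, 28 mm tall, with a knob like the other's (54 mm tall in all). Origin: centre of its underside.
- plain_pot: stays in the basket: steel pot without a knob, 50 mm diameter, 55 mm tall. Origin: centre of its underside.
- square_tin: stays in the basket: square steel tin, 46 x 46 mm, 50 mm tall. Origin: centre of its underside.
- hotplate: fixed hotplate: grey case 220 mm deep (x), 160 mm wide (y), top 76 mm above the bench, on it a round ivory plate 135 mm across; dials on its front (-x), roughly facing the robot. On one side of the robot's forward line, the basket on the other, either way round. Open in front and at the sides. Origin: centre of the case's underside, on the bench.
- sensor_clamp (a point): centre of the clamp on the stand: a 10 mm upright rod at the back of the hotplate's case, 85 mm behind the plate's centre, 310 mm tall above the bench; from the clamp, 270 mm above the bench, a thin arm reaches forward to the sensor over the plate
- open_bench (a point): the middle of the open bench between basket and hotplate, on the bench top: free for 90 mm to the left and right of it (y) and 70 mm forward and back (x); the pot may be stood anywhere on the bench
- plate_top (a point): centre of the round plate's upper face, 96 mm above the bench, where the pot is to stand
- sensor_face (a point): centre of the lower face of the sensor, a dark upright cylinder 30 mm in diameter and 60 mm tall, straight above plate_top by 125 mm; a standing pot's knob ends 37 mm below it, too little for a gripper that comes straight down, so the pot is best held by its body with the gripper slanting down from the front (30 to 45 degrees off vertical)
- flask: bystander: glass volumetric flask, 84 mm wide, 190 mm tall, at the back of the bench. Origin: centre of its underside.
- cylinder: bystander: glass measuring cylinder, foot 70 mm, 204 mm tall, at the left (+y) end. Origin: centre of its underside.
- amber_bottle: bystander: amber bottle, 64 mm diameter, 140 mm tall, at the back. Origin: centre of its underside.
- beaker: bystander: glass beaker, 60 mm diameter, 70 mm tall, beyond the open bench between basket and hotplate. Origin: centre of its underside.
Things that resemble listed ones, but are neither listed nor needed, are in the scene too. What is shaped like the low_pot but purple or turquoise is not meant. Leave any turquoise look-alike of the plain_pot alone.

How it is judged (in metres and radians):
On the way, in this order (a step that is already met when the one before it is completed fails the run):
1. the pot is lifted clear of the basket (its underside more than 90 mm above the bench) (height (world z) of pot above 0.09 m), for 0.05 s.
2. the pot stands upright on the open bench, let go and at rest (height (world z) of pot below 0.004 m and angle between pot's own z axis and vertical below 0.08 rad and linear speed of pot below 0.02 m/s and contact force between the fingers and pot below 0.05 N), for 0.2 s.
3. the pot is carried by its body, its underside more than 20 mm above the bench, the knob not touched (height (world z) of pot above 0.02 m and contact force between the fingers and pot_c0 above 0.5 N and contact force between the fingers and pot_c1 below 0.1 N), for 0.2 s.
At the end, for the whole second after the job is handed in: The pot stands upright (within 0.06 rad) and at rest on the hotplate's plate, its axis within 15 mm of the plate's centre under the sensor, let go; the other three things still stand in the basket and the bystanders where they were (within 30 mm) (horizontal distance between pot and plate_top below 0.015 m and z of pot in the frame of plate_top between -0.004 and 0.004 m and angle between pot's own z axis and vertical below 0.06 rad and linear speed of pot below 0.02 m/s and contact force between the fingers and pot below 0.05 N and horizontal distance between each of low_pot, plain_pot, square_tin and basket below 0.075 m and angle between each of low_pot, plain_pot, square_tin's own z axis and vertical below 0.15 rad and height (world z) of each of low_pot, plain_pot, square_tin below 0.025 m); the robot touches nothing.
It fails at once if the pot is tipped by more than 0.45 rad (angle between pot's own z axis and vertical above 0.45 rad).
It fails at once if the pot falls: it moves faster than 0.3 m/s while no finger touches it (a drop of about 5 mm) (contact force between the fingers and pot below 0.05 N and linear speed of pot above 0.3 m/s).
It fails at once if the sensor or its stand is touched with more than 2 N (contact force between any of hotplate_c3, hotplate_c4, hotplate_c5, hotplate_c6 and anything else above 2 N).
It fails at once if another thing in the basket, or a bystander on the bench, is moved by more than 30 mm (distance of any of low_pot, plain_pot, square_tin, flask, cylinder, amber_bottle, beaker from where it was at the start of the episode above 0.03 m).
It also fails if it takes over 56 s, if anything falls off the work surface, if the arm or the gripper's body presses on something with over 40 N, if the wrist force passes 120 N, or if a joint passes its speed limit or range.

## Working session

There is one attempt and no reset: what is moved stays moved. The work goes in short steps, Python scripts to look and compute and a tool call to move; the robot and the scene stay as the last step left them, time stands still between calls to the robot, and variables do not carry over. Pictures are saved under pics/ and viewed, at most 10 in all, crops included, and the job is handed in when it is done.

Besides the shell and the picture viewer there is one more tool, called after ">>>" as name(argument=value, ...), one argument or row to a line, values as JSON. step_arm: Moves the arm, as the interface text tells. Its arguments: {"type":"object","properties":{"commands":{"type":"array","items":{"type":"object","properties":{"offset":{"type":"array","items":{"type":"number"}},"rot":{"type":"array","items":{"type":"number"}},"fingers":{"type":"number"}}}},"newtons":{"type":"number"}},"required":["commands"]}

```bash
mkdir -p pics
cat > h.py <<'E'
import numpy as np, cv2
from rig import arm
from scipy.spatial.transform import Rotation as R
def cam(n):
    s=arm.read_state(); c=arm.read_camera(n)
    K=np.array(c["intrinsics"],float)
    if n=="wrist":
        M=np.array(c["mount"],float); T=np.eye(4); T[:3,:3]=R.from_euler('xyz',s["eef_rot"],degrees=True).as_matrix(); T[:3,3]=s["tcp_pos"]
        W=T@M   # cam->world
    else:
        V=np.eye(4); V[:3,:3]=cv2.Rodrigues(np.array(c["rvec"],float))[0]; V[:3,3]=np.ravel(c["tvec"]); W=np.linalg.inv(V)
    return c["img"],K,W
def onz(K,W,u,v,z):
    d=W[:3,:3]@np.linalg.inv(K)@[u,v,1]; o=W[:3,3]
    return (o+d*(z-o[2])/d[2])
def proj(K,W,p):
    V=np.linalg.inv(W); q=K@(V[:3,:3]@np.array(p,float)+V[:3,3]); return q[:2]/q[2]
def tool(p):
    s=arm.read_state(); Rm=R.from_euler('xyz',s["eef_rot"],degrees=True).as_matrix()
    return Rm.T@(np.array(p)-s["tcp_pos"])/10
E
python3 - <<'E'
from h import *
for n in ("top","scene"):
    i,K,W=cam(n); cv2.imwrite(f"pics/{n}0.png",i); np.savez(f"{n}.npz",K=K,W=W)
    print(n,K.round(1).tolist(),W.round(2).tolist())
print(arm.read_state())
E
```

```text
top [[432.0, 0.0, 324.1], [0.0, 432.0, 196.5], [0.0, 0.0, 1.0]] [[-0.02, -0.99, 0.14, 429.8], [-1.0, 0.02, 0.0, 17.08], [-0.0, -0.14, -0.99, 1418.41], [0.0, 0.0, 0.0, 1.0]]
scene [[365.4, 0.0, 312.0], [0.0, 365.4, 202.3], [0.0, 0.0, 1.0]] [[0.66, 0.44, -0.61, 1208.74], [0.75, -0.4, 0.53, -524.89], [-0.02, -0.8, -0.59, 751.42], [0.0, 0.0, 0.0, 1.0]]
{'time': 0.1, 'joint_pos': array([64.02254564, 24.93348955,  1.43057305, 90.18413615, -0.6665398 ,
       64.97658466, -4.30324786]), 'qd': array([-0.02636221, -0.07047219, -0.05393023, -0.15786909,  0.07264691,
       -0.0465073 , -0.01289242]), 'effort': array([ 3.83840001e-03, -6.69129539e+01,  9.88156423e-01, -3.15142965e+01,
       -6.05621492e-02,  3.75527667e-02,  1.00137031e-04]), 'tcp_pos': array([ 214.57123114, -586.49668668,  226.01056557]), 'eef_rot': array([-1.79914307e+02,  5.92674683e-03,  2.00940687e+01]), 'force': array([ 0.70831575, -0.43321604,  0.18362745]), 'ft_torque': array([ 0.012317  , -0.0093559 , -0.00963773]), 'grip_force': 0.0, 'grip_width': 91.67153470185735}
```

View pics/top0.png

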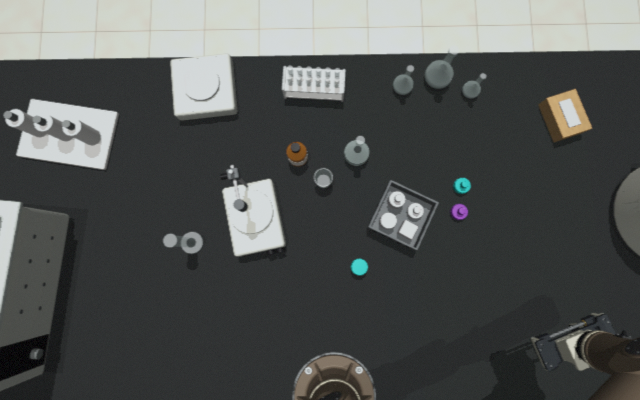

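View pics/scene0.png

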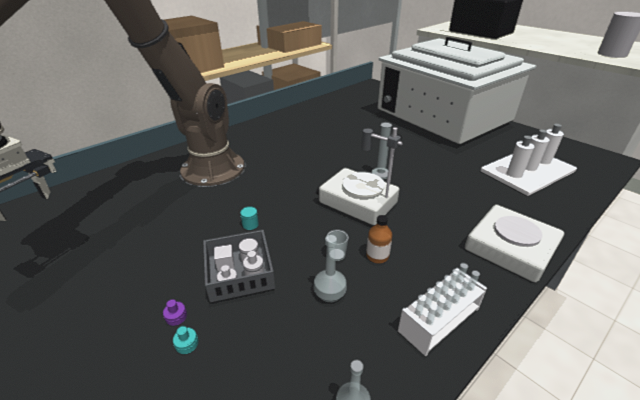

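The hotplate is at top px (253,217), the basket at (404,215) and open bench between. There are two knobbed candidates in the basket, at top px (397,199) and (415,210). One enlarged crop should settle which is the tall one.

Run:
```python
import cv2,numpy as np
t=cv2.imread("pics/top0.png");s=cv2.imread("pics/scene0.png")
a=cv2.resize(t[175:255,362:446],(400,400),interpolation=cv2.INTER_CUBIC)
b=cv2.resize(s[225:305,197:277],(400,400),interpolation=cv2.INTER_CUBIC)
c=np.hstack([a,b]);cv2.imwrite("pics/crop1.png",c)
```

```text
(no output)
```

View pics/crop1.png

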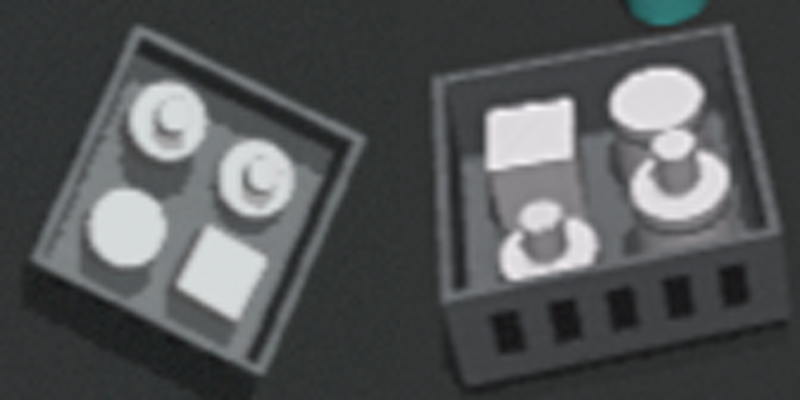

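The tall pot fits the top px (398,198) candidate. In the scene crop (right) it is the near-right pot beside the plain pot, with its body high and knob well above the rim. The other, at (415,210), is lower with its lid far below the rim, so it is low_pot. I'll triangulate to confirm.

Run:
```python
from h import *
T=np.load("top.npz");S=np.load("scene.npz");f=84/400
t=lambda x,y,z:onz(T["K"],T["W"],362+x*f-.4,175+y/5-.4,z)
def tri(a,b):
    A=[];
    for C,(u,v) in ((T,a),(S,b)):
        V=np.linalg.inv(C["W"]);P=C["K"]@V[:3]; A+= [u*P[2]-P[0],v*P[2]-P[1]]
    A=np.array(A); return np.linalg.lstsq(A[:,:3],-A[:,3],rcond=None)[0].round(1)
print("knob tall",tri((362+172*f-.4,198-.4),(197+274/5-.4,225+29-.4)),t(172,115,105))
print("knob low",tri((362+265*f-.4,175+172/5-.4),(197+143/5-.4,225+215/5-.4)))
c=[t(*p,75) for p in((137,27),(367,137),(265,375),(33,260))]
print(np.round(c),np.mean(c,0).round(1))
for n,p,z in (("plate",(252,213),96),("caseTL",(223,189),76),("caseTR",(272,181),76),("caseBR",(285,247),76),("caseBL",(234,255),76),("beaker",(323,180),35),("turq",(360,268),50),("flask",(357,152),0),("bottle",(297,152),100)):
    print(n,onz(T["K"],T["W"],*p,z).round(0))
print("sensor",tri((239,205),(368,139)))
i,K,W=cam("wrist");s=arm.read_state();print(arm.read_camera("wrist")["mount"].round(2).tolist(),K.tolist())
a=cv2.imread("pics/top0.png")[160:270,205:305];b=cv2.imread("pics/scene0.png")[115:225,310:410]
cv2.imwrite("pics/crop2.png",cv2.resize(np.hstack([a,b]),(800,440),interpolation=cv2.INTER_CUBIC))
```

```text
knob tall [ 604.3 -207.   102.1] [ 604.25954518 -205.90319489  105.        ]
knob low [ 572.  -270.8   71.7]
[[ 665. -190.   75.]
 [ 592. -339.   75.]
 [ 446. -265.   75.]
 [ 519. -117.   75.]] [ 555.3 -227.6   75. ]
plate [565. 242.  96.]
caseTL [644. 338.  76.]
caseTR [667. 183.  76.]
caseBR [460. 143.  76.]
caseBL [438. 300.  76.]
beaker [675.  23.  35.]
turq [391. -89.  50.]
flask [775. -93.   0.]
bottle [754. 102. 100.]
sensor [571.3 251.5 250.7]
[[0.0, -0.97, -0.25, 66.95], [1.0, 0.0, -0.0, -0.51], [0.0, -0.25, 0.97, -158.51], [0.0, 0.0, 0.0, 1.0]] [[286.38268270838654, 0.0, 323.0194077595194], [0.0, 286.38268270838654, 196.10558318059668], [0.0, 0.0, 1.0]]
```

View pics/crop2.png

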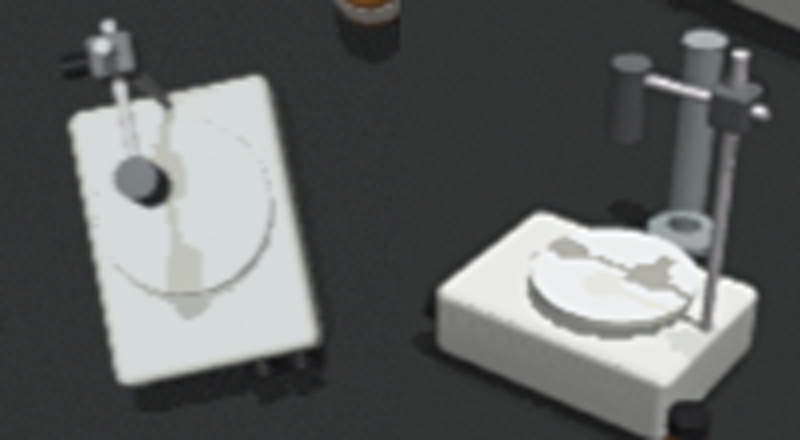

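Run:
```python
from h import *
T=np.load("top.npz");S=np.load("scene.npz")
def tri(a,b):
    A=[]
    for C,(u,v) in ((T,a),(S,b)):
        P=C["K"]@np.linalg.inv(C["W"])[:3]; A+= [u*P[2]-P[0],v*P[2]-P[1]]
    A=np.array(A); return np.linalg.lstsq(A[:,:3],-A[:,3],rcond=None)[0].round(1)
print("sensor top",tri((239,204.5),(367.5,130.8)),onz(T["K"],T["W"],239,204.5,281))
print("plate",tri((251.6,211.4),(363,184)),onz(T["K"],T["W"],251.6,211.4,96),onz(S["K"],S["W"],363,184,96))
print(tool((604,-206,190)))
```

```text
sensor top [569.8 246.5 278.3] [568.97208192 245.43535163 281.        ]
plate [570.6 244.8  91.6] [569.61934137 243.51922076  96.        ] [575.24796828 240.5020651   96.        ]
[ 49.64245361 -22.36913838   3.64356553]
```

Knob heights are 102 mm and 72 mm, so the pot at top (398,198) is the tall one. The plate centre is at about (570,245), agreeing with the sensor. I'm moving above the knob.

>>> step_arm(
  commands=[
    {"offset": [49.6, -22.4, 3.6], "rot": [0, 0, -2.27], "fingers": 1},
    {"offset": [49.6, -22.4, 3.6], "rot": [0, 0, -2.27], "fingers": 1},
    {"offset": [49.6, -22.4, 3.6], "rot": [0, 0, -2.27], "fingers": 1},
    {"offset": [49.6, -22.4, 3.6], "rot": [0, 0, -2.27], "fingers": 1},
    {"offset": [49.6, -22.4, 3.6], "rot": [0, 0, -2.27], "fingers": 1},
    {"offset": [49.6, -22.4, 3.6], "rot": [0, 0, -2.27], "fingers": 1},
    {"offset": [49.6, -22.4, 3.6], "rot": [0, 0, -2.27], "fingers": 1},
    {"offset": [49.6, -22.4, 3.6], "rot": [0, 0, -2.27], "fingers": 1},
    {"offset": [49.6, -22.4, 3.6], "rot": [0, 0, -2.27], "fingers": 1},
    {"offset": [49.6, -22.4, 3.6], "rot": [0, 0, -2.27], "fingers": 1},
    {"offset": [49.6, -22.4, 3.6], "rot": [0, 0, -2.27], "fingers": 1},
    {"offset": [49.6, -22.4, 3.6], "rot": [0, 0, -2.27], "fingers": 1},
  ],
)

```text
time: 1.7
tcp_pos: [603.5, -206.1, 190.3]
eef_rot: [-180.0, -0.0, 149.4]
force: [-0.7, -0.8, -0.4]
grip_width: 92.0
grip_force: 0.0
```

>>> step_arm(
  commands=[
    {"offset": [0, 0, 0], "fingers": 1},
    {"offset": [0, 0, 0], "fingers": 1},
    {"offset": [0, 0, 0], "fingers": 1},
  ],
)

```text
schema error: expected keys offset, rot, fingers
```

Run:
```python
from h import *
i,K,W=cam("wrist");np.savez("w1.npz",K=K,W=W);cv2.imwrite("pics/w1.png",i)
s=arm.read_state();print(s["tcp_pos"],s["eef_rot"],s["joint_pos"],s["time"],proj(K,W,(604,-206,105)))
```

```text
[ 603.38076515 -206.46416739  190.30477823] [-1.79968374e+02 -3.27052794e-02  1.49875236e+02] [ 36.40699465  32.12675824 -34.55662085  88.63000106  19.39891014
  65.3617227   57.66344421] 1.75 [323.06964516 201.82467457]
```

View pics/w1.png

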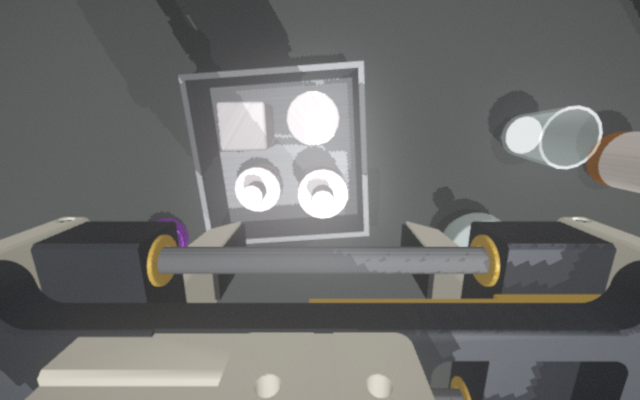

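The wrist view shows the basket with the tall pot at (323,193), the low pot at (257,190), the plain pot at (313,118) and the tin at (242,126). The model puts the knob top at (323,202). I'll enhance the image to check that.

Run:
```python
from h import *
i=cv2.imread("pics/w1.png")[160:225,280:365].astype(float)
g=np.clip((i-140)/115,0,1)**2.5*255
cv2.imwrite("pics/w1c.png",cv2.resize(g.astype(np.uint8),(680,520),interpolation=cv2.INTER_CUBIC))
```

```text
(no output)
```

View pics/w1c.png

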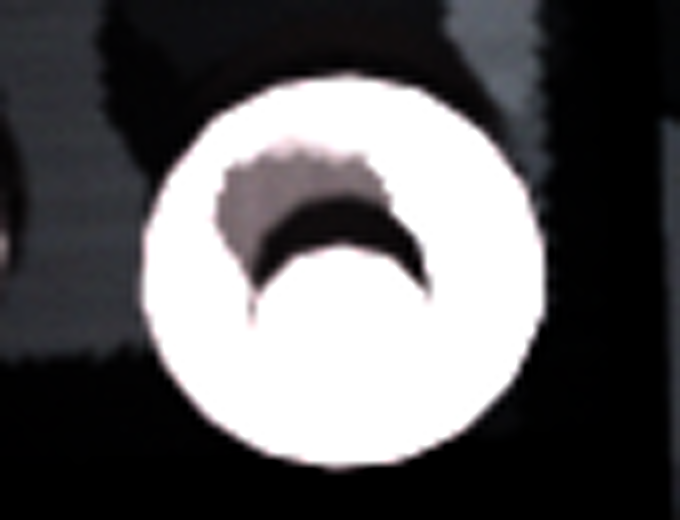

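The knob top's centre is at about (322.7,202.1), matching the prediction of (323.1,201.8). I'm descending.

>>> step_arm(
  commands=[
    {"offset": [0, 0, 3], "rot": [0, 0, 0], "fingers": 1},
    {"offset": [0, 0, 6], "rot": [0, 0, 0], "fingers": 1},
    {"offset": [0, 0, 8.5], "rot": [0, 0, 0], "fingers": 0.8},
    {"offset": [0, 0, 10], "rot": [0, 0, 0], "fingers": 0.7},
    {"offset": [0, 0, 10.9], "rot": [0, 0, 0], "fingers": 0.6},
    {"offset": [0, 0, 10.9], "rot": [0, 0, 0], "fingers": 0.6},
    {"offset": [0, 0, 10.9], "rot": [0, 0, 0], "fingers": 0},
    {"offset": [0, 0, 10.9], "rot": [0, 0, 0], "fingers": 0},
    {"offset": [0, 0, 10.9], "rot": [0, 0, 0], "fingers": 0},
    {"offset": [0, 0, 10.9], "rot": [0, 0, 0], "fingers": 0},
    {"offset": [0, 0, 10.9], "rot": [0, 0, 0], "fingers": 0},
    {"offset": [0, 0, 10.9], "rot": [0, 0, 0], "fingers": 0},
  ],
  newtons=30,
)

```text
time: 3.25
tcp_pos: [603.6, -206.5, 81.9]
eef_rot: [-180.0, 0.0, 149.0]
force: [-1.1, -1.5, 3.0]
grip_width: 21.3
grip_force: 30.0
```

>>> step_arm(
  commands=[
    {"offset": [0, 0, -0.5], "rot": [0, 0, 0], "fingers": 0},
    {"offset": [0, 0, -1.5], "rot": [0, 0, 0], "fingers": 0},
    {"offset": [0, 0, -3], "rot": [0, 0, 0], "fingers": 0},
    {"offset": [0, 0, -4.5], "rot": [0, 0, 0], "fingers": 0},
    {"offset": [0, 0, -6], "rot": [0, 0, 0], "fingers": 0},
    {"offset": [0, 0, -7.5], "rot": [0, 0, 0], "fingers": 0},
    {"offset": [0, 0, -9], "rot": [0, 0, 0], "fingers": 0},
    {"offset": [0, 0, -10], "rot": [0, 0, 0], "fingers": 0},
    {"offset": [0, 0, -10.5], "rot": [0, 0, 0], "fingers": 0},
    {"offset": [0, 0, -10.5], "rot": [0, 0, 0], "fingers": 0},
  ],
)

```text
time: 4.5
tcp_pos: [603.6, -206.2, 186.8]
eef_rot: [-180.0, 0.0, 149.0]
force: [0.7, 0.0, -2.9]
grip_width: 21.3
grip_force: 30.0
```

Run:
```python
from h import *
s=arm.read_state();print(s["tcp_pos"],s["grip_width"],s["grip_force"],s["force"])
print(tool((530,10,s["tcp_pos"][2])))
i,K,W=cam("scene");cv2.imwrite("pics/s2.png",i)
```

```text
[ 603.63931643 -206.20218899  186.83643048] 21.25771240191824 29.991018176078796 [ 0.69792754  0.04011881 -2.85209128]
[ 1.74447414e+01  1.47425350e+01 -3.34253704e-03]
```

>>> step_arm(
  commands=[
    {"offset": [0.7, 0.6, 0], "rot": [0, 0, -0.04], "fingers": 0},
    {"offset": [2.2, 1.85, 0], "rot": [0, 0, -0.12], "fingers": 0},
    {"offset": [4.4, 3.7, 0], "rot": [0, 0, -0.22], "fingers": 0},
    {"offset": [6.6, 5.55, 0], "rot": [0, 0, -0.32], "fingers": 0},
    {"offset": [8.7, 7.4, 0], "rot": [0, 0, -0.42], "fingers": 0},
    {"offset": [10.9, 9.2, 0], "rot": [0, 0, -0.52], "fingers": 0},
    {"offset": [13.1, 11.1, 0], "rot": [0, 0, -0.62], "fingers": 0},
    {"offset": [15.2, 12.9, 0], "rot": [0, 0, -0.72], "fingers": 0},
    {"offset": [16.8, 14.2, 0], "rot": [0, 0, -0.78], "fingers": 0},
    {"offset": [17.4, 14.7, 0], "rot": [0, 0, -0.8], "fingers": 0},
    {"offset": [17.4, 14.7, 0], "rot": [0, 0, -0.8], "fingers": 0},
  ],
)

```text
time: 5.92
tcp_pos: [530.2, 9.3, 186.7]
eef_rot: [-180.0, -0.0, -165.2]
force: [0.0, 1.0, -2.3]
grip_width: 21.6
grip_force: 30.0
```

>>> step_arm(
  commands=[
    {"offset": [0, 0, 1], "rot": [0, 0, 0], "fingers": 0},
    {"offset": [0, 0, 3], "rot": [0, 0, 0], "fingers": 0},
    {"offset": [0, 0, 5], "rot": [0, 0, 0], "fingers": 0},
    {"offset": [0, 0, 7], "rot": [0, 0, 0], "fingers": 0},
    {"offset": [0, 0, 9], "rot": [0, 0, 0], "fingers": 0},
    {"offset": [0, 0, 10.5], "rot": [0, 0, 0], "fingers": 0},
    {"offset": [0, 0, 11.4], "rot": [0, 0, 0], "fingers": 0},
    {"offset": [0, 0, 11.8], "rot": [0, 0, 0], "fingers": 0},
    {"offset": [0, 0, 11.95], "rot": [0, 0, 0], "fingers": 0},
    {"offset": [0, 0, 11.95], "rot": [0, 0, 0], "fingers": 0},
  ],
)

```text
time: 7.18
tcp_pos: [530.4, 9.5, 67.6]
eef_rot: [-180.0, 0.0, -165.2]
force: [-0.5, -0.2, -2.5]
grip_width: 21.0
grip_force: 30.0
```

Still hanging (−2.5 N). I'm inching down until it touches.

>>> step_arm(
  commands=[
    {"offset": [0, 0, 0.1], "rot": [0, 0, 0], "fingers": 0},
    {"offset": [0, 0, 0.2], "rot": [0, 0, 0], "fingers": 0},
    {"offset": [0, 0, 0.2], "rot": [0, 0, 0], "fingers": 0},
  ],
)

```text
time: 7.55
tcp_pos: [530.1, 9.4, 65.2]
eef_rot: [-180.0, -0.0, -165.2]
force: [-0.4, -0.4, -3.1]
grip_width: 21.1
grip_force: 30.0
```

>>> step_arm(
  commands=[
    {"offset": [0, 0, 0.06], "rot": [0, 0, 0], "fingers": 0},
    {"offset": [0, 0, 0.12], "rot": [0, 0, 0], "fingers": 0},
    {"offset": [0, 0, 0.12], "rot": [0, 0, 0], "fingers": 0},
  ],
)

```text
time: 7.92
tcp_pos: [530.5, 9.4, 64.8]
eef_rot: [-180.0, 0.0, -165.2]
force: [-3.2, -0.7, 8.4]
grip_width: 20.8
grip_force: 30.0
```

>>> step_arm(
  commands=[
    {"offset": [0, 0, -0.05], "rot": [0, 0, 0], "fingers": 0.5},
    {"offset": [0, 0, -0.05], "rot": [0, 0, 0], "fingers": 1},
    {"offset": [0, 0, -0.05], "rot": [0, 0, 0], "fingers": 1},
    {"offset": [0, 0, -0.05], "rot": [0, 0, 0], "fingers": 1},
    {"offset": [0, 0, -0.05], "rot": [0, 0, 0], "fingers": 1},
    {"offset": [0, 0, -1], "rot": [0, 0, 0], "fingers": 1},
    {"offset": [0, 0, -3], "rot": [0, 0, 0], "fingers": 1},
    {"offset": [0, 0, -6], "rot": [0, 0, 0], "fingers": 1},
    {"offset": [0, 0, -8], "rot": [0, 0, 0], "fingers": 1},
    {"offset": [0, 0, -10], "rot": [0, 0, 0], "fingers": 1},
    {"offset": [0, 0, -10], "rot": [0, 0, 0], "fingers": 1},
  ],
)

```text
time: 9.3
tcp_pos: [531.1, 9.7, 165.8]
eef_rot: [-180.0, 0.2, -165.2]
force: [-0.0, 0.6, -0.3]
grip_width: 91.7
grip_force: 0.0
```

>>> step_arm(
  commands=[
    {"offset": [4, 0, 0], "rot": [0, 0, 0], "fingers": 1},
    {"offset": [7, 0, 0], "rot": [0, -0.1, 0], "fingers": 1},
    {"offset": [7, 0, 0], "rot": [0, -0.25, 0], "fingers": 1},
    {"offset": [7, 0, 0], "rot": [0, -0.4, 0], "fingers": 1},
    {"offset": [7, 0, 1], "rot": [0, -0.55, 0], "fingers": 1},
    {"offset": [7, 0, 3], "rot": [0, -0.7, 0], "fingers": 1},
    {"offset": [6.4, 0, 5.9], "rot": [0, -0.785, 0], "fingers": 1},
    {"offset": [6.4, 0, 5.9], "rot": [0, -0.785, 0], "fingers": 1},
    {"offset": [6.4, 0, 5.9], "rot": [0, -0.785, 0], "fingers": 1},
  ],
)

```text
time: 10.42
tcp_pos: [448.7, -51.8, 106.9]
eef_rot: [-172.6, 27.7, -164.8]
force: [-0.0, -1.3, 0.5]
grip_width: 91.6
grip_force: 0.0
```

Run:
```python
from h import *
s=arm.read_state();Rm=R.from_euler('xyz',s["eef_rot"],degrees=True).as_matrix();print(s["tcp_pos"],Rm.round(3),s["joint_pos"].round(1),s["time"])
i,K,W=cam("top");np.savez("top.npz",K=K,W=W);w,K2,W2=cam("wrist")
cv2.imwrite("pics/t3.png",i)
k=cv2.resize(i[150:260,280:390],(400,400),interpolation=cv2.INTER_CUBIC)
print(proj(K,W,(530.4,9.4,88)),proj(K2,W2,(530.4,9.4,88)),proj(K2,W2,(530.4,9.4,0)))
cv2.imwrite("pics/c3.png",np.hstack([k,cv2.resize(w,(400,250))[:].copy() if 0 else cv2.copyMakeBorder(cv2.resize(w,(400,250)),0,150,0,0,0)]))
print(tool((543.4,12.9,28.6)))
```

```text
[448.73145698 -51.82779266 106.91043057] [[-0.855 -0.203  0.478]
 [-0.233  0.973 -0.003]
 [-0.464 -0.114 -0.878]] [ 54.3  20.4 -63.6 142.2  95.   19.8  10.4] 10.425
[327.86342568 223.16159923] [374.54250939 295.86559032] [372.81168094 219.8157749 ]
[-6.10297744  5.1075279  11.35901205]
```

View pics/c3.png

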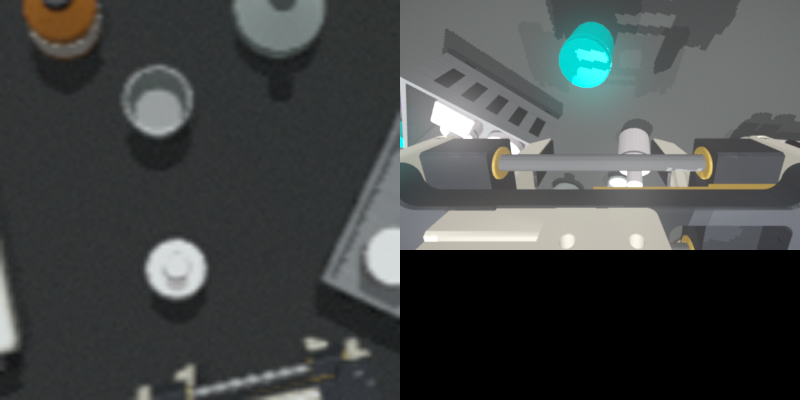

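Pot stands on the bench as predicted: knob at about (329,224) in the top view, (328,223) expected. The arm stopped short because j4 is near its limit and the elbow swung out. I'll fit the kinematics so I can pick a good way in.

```bash
cat > kin.py <<'E'
import numpy as np, itertools
from scipy.spatial.transform import Rotation as R
from scipy.optimize import least_squares
def fk(q,p,sg):
    h,a1,L1,a2,L2,a3,L3,c1,c7=p[:9]; q=np.radians(q)*sg; q=q+[c1,0,0,0,0,0,c7]
    r=R.from_euler('z',q[0]); x=np.array([0,0,h])
    def mv(r,x,v): return x+r.apply(v)
    x=mv(r,x,[a1,0,0]); r=r*R.from_euler('y',q[1]); r=r*R.from_euler('z',q[2]); x=mv(r,x,[a2,0,L1])
    r=r*R.from_euler('y',q[3]); r=r*R.from_euler('z',q[4]); x=mv(r,x,[-a2,0,L2])
    r=r*R.from_euler('y',q[5]); x=mv(r,x,[a3,0,0]); r=r*R.from_euler('z',q[6]); x=mv(r,x,[0,0,L3])
    return x,r
E
python3 - <<'E'
from kin import *
from rig import arm
s=arm.read_state()
D=[([64.0225,24.933,1.4306,90.184,-.6665,64.977,-4.303],[214.57,-586.50,226.01],[-179.91,0.006,20.094]),
([36.40699465,32.12675824,-34.55662085,88.63000106,19.39891014,65.3617227,57.66344421],[603.38,-206.46,190.30],[-179.968,-.0327,149.875]),
(s["joint_pos"],s["tcp_pos"],s["eef_rot"])]
best=[]
def res(p,sg):
    o=[]
    for q,x,e in D:
        X,r=fk(q,p,sg); o+=list(X-x)+list(300*(r.inv()*R.from_euler('xyz',e,degrees=True)).as_rotvec())
    return o
for s1,s3,s5,s7 in itertools.product((1,-1),repeat=4):
    sg=np.array([s1,1,s3,1,s5,1,s7])
    for c1 in (-.1,3.1):
      for c7 in (0,1.57,3.14,-1.57):
        f=least_squares(res,[300,0,400,0,400,0,250,c1,c7],args=(sg,))
        best.append((f.cost,sg.tolist(),f.x))
best.sort(key=lambda b:b[0])
for b in best[:4]: print(b[0],b[1],b[2].round(2).tolist())
np.savez("kin.npz",p=best[0][2],sg=best[0][1])
E
```

```text
101.49036201811863 [-1, 1, -1, 1, -1, 1, -1] [274.15, 33.46, 487.51, 2.51, 408.49, -10.51, 322.51, -0.08, 1.49]
101.49036201943558 [-1, 1, -1, 1, -1, 1, -1] [274.15, 33.46, 487.51, 2.51, 408.49, -10.51, 322.52, -0.08, 1.49]
101.49036201957996 [-1, 1, -1, 1, -1, 1, -1] [274.15, 33.46, 487.51, 2.51, 408.49, -10.51, 322.52, -0.08, 1.49]
101.49036202250566 [-1, 1, -1, 1, -1, 1, -1] [274.15, 33.46, 487.51, 2.51, 408.49, -10.51, 322.52, -0.08, 1.49]
```

```bash
cat > plan.py <<'E'
from kin import *
Z=np.load("kin.npz");P=Z["p"];SG=Z["sg"]
lo=np.array([-149.89,-25.12,-72.63,4.76,-75.54,6.69,-157.13]);hi=np.array([149.89,119.58,75.52,147.25,255.54,114.76,157.13])
def target(g,phi,t,flip):
    """grasp point g, approach azimuth phi, tilt t (deg); flip: camera underneath"""
    a=np.array([np.sin(t)*np.cos(phi),np.sin(t)*np.sin(phi),-np.cos(t)])
    y=np.array([-np.sin(phi),np.cos(phi),0])*(1 if flip else -1)
    x=np.cross(y,a); return np.array(g)+19*a,R.from_matrix(np.c_[x,y,a])
def step(q,X,r,n=1,maxmm=20,maxr=.08,track=False):
    """damped-LS path from q to the pose; returns q, worst margin"""
    m=99
    for k in range(200):
        x,rr=fk(q,P,SG); e=X-x; w=(r*rr.inv()).as_rotvec()
        d=max(np.linalg.norm(e)/maxmm,np.linalg.norm(w)/maxr,1)
        if d==1 and np.linalg.norm(e)<.5 and np.linalg.norm(w)<.003: break
        J=np.zeros((6,7))
        for i in range(7):
            q2=q.copy();q2[i]+=.05; x2,r2=fk(q2,P,SG); J[:3,i]=(x2-x)/300/.05; J[3:,i]=(r2*rr.inv()).as_rotvec()/.05
        v=np.r_[e/300,w]/d
        q=np.clip(q+J.T@np.linalg.solve(J@J.T+1e-7*np.eye(6),v),lo,hi); m=min(m,np.min([q-lo,hi-q]))
    return q,m,np.linalg.norm(e),np.linalg.norm(w)
E
python3 - <<'E'
from plan import *
from rig import arm
q=arm.read_state()["joint_pos"]; G=np.array([530.4,9.4,42]);L=np.array([570,245,139.])
for flip in (1,0):
  for pd in (-15,0,15):
   for td in (40,45,50):
    ph,t=np.radians([pd,td])
    # best-margin static solutions at grasp, and at plate
    out=[]
    for g,f in ((G,ph),(L,np.radians(pd+15)),(L-80*np.array([np.cos(ph),np.sin(ph),0]),np.radians(pd+15))):
        X,r=target(g,f,t,flip); bm=-99
        for s in range(6):
            rng=np.random.default_rng(s); q0=np.array([0,30,0,110,0,30,90 if s%2 else -90.])+rng.normal(0,15,7)
            def res(q):
                x,rr=fk(q,P,SG); mg=np.maximum(0,18-np.minimum(q-lo,hi-q))
                return np.r_[(x-X)/2,150*(r*rr.inv()).as_rotvec(),mg*.3]
            S=least_squares(res,q0); 
            if np.abs(S.fun[:6]).max()<2:
                m=np.min([S.x-lo,hi-S.x])
                if m>bm: bm=m;bq=S.x
        out.append((round(bm,1),bq.round(0).astype(int).tolist() if bm>-99 else None))
    print(flip,pd,td,out)
E
```

```text
1 -15 40 [(np.float64(9.1), [-46, 41, 42, 138, 193, 28, -139]), (np.float64(23.4), [-10, 28, -36, 124, 98, 36, -34]), (np.float64(17.1), [-4, 31, -55, 130, 97, 51, -41])]
1 -15 45 [(np.float64(6.7), [-49, 45, 44, 141, 189, 37, -139]), (np.float64(20.4), [-28, 25, -12, 127, 112, 30, -52]), (np.float64(14.6), [-7, 32, -55, 133, 104, 57, -49])]
1 -15 50 [(np.float64(4.7), [-51, 50, 45, 143, 183, 45, -139]), (np.float64(18.2), [-54, 27, 19, 129, 133, 25, -78]), (np.float64(12.4), [-74, 27, 33, 135, 130, 24, -85])]
1 0 40 [(np.float64(7.3), [35, 48, -55, 140, 138, 49, -40]), (np.float64(18.3), [-2, 27, -38, 126, 112, 25, -31]), (np.float64(12.2), [6, 27, -55, 135, 111, 36, -36])]
1 0 45 [(np.float64(4.6), [35, 52, -55, 143, 146, 57, -45]), (-99, None), (np.float64(9.2), [4, 29, -55, 138, 122, 43, -46])]
1 0 50 [(-99, None), (np.float64(16.1), [-69, 34, 49, 131, 204, 28, -139]), (np.float64(7.1), [-82, 33, 57, 140, 200, 31, -139])]
1 15 40 [(-99, None), (-99, None), (-99, None)]
1 15 45 [(-99, None), (np.float64(-30.8), [-147, -56, 104, 123, 117, 39, 6]), (-99, None)]
1 15 50 [(-99, None),
[... 482 characters left out ...]
 (np.float64(12.4), [-74, 27, 33, 135, 130, 24, 95])]
0 0 40 [(np.float64(7.3), [34, 48, -54, 140, 138, 48, 139]), (np.float64(13.6), [-10, 25, -27, 126, 117, 20, 142]), (np.float64(11.9), [-3, 22, -43, 135, 115, 30, 139])]
0 0 45 [(-99, None), (-99, None), (np.float64(10.0), [-82, 31, 58, 137, 212, 24, 31])]
0 0 50 [(-99, None), (np.float64(16.3), [-75, 39, 58, 131, 213, 32, 28]), (np.float64(7.2), [-83, 34, 58, 140, 200, 31, 40])]
0 15 40 [(np.float64(8.8), [38, 43, -47, 138, 157, 32, 139]), (-99, None), (-99, None)]
0 15 45 [(np.float64(6.4), [41, 49, -51, 141, 162, 40, 139]), (-99, None), (-99, None)]
0 15 50 [(np.float64(4.3), [44, 55, -52, 143, 169, 48, 139]), (-99, None), (-99, None)]
```

Run:
```python
from plan import *
from rig import arm
q0=arm.read_state()["joint_pos"]
# check of the path model: start -> above basket
qs=np.array([64.0225,24.933,1.4306,90.184,-.6665,64.977,-4.303])
qa=qs
for f in np.linspace(.1,1,10):
    X=np.array([214.6,-586.5,226])*(1-f)+f*np.array([603.4,-206.5,190.3]); qa,*_=step(qa,X,R.from_euler('xyz',[180,0,20.1+129.8*f],degrees=True))
print("model",qa.round(0),"seen [36 32 -35 89 19 65 58]")
down=lambda yaw:R.from_euler('xyz',[180,0,yaw],degrees=True)
f=lambda v:np.round(v,1)
qd,*e=step(q0,np.array([530,10,165.]),down(195)); print("down",qd.round(0),f(e))
for g in ((530.4,9.4,42),(600,0,42),(620,-10,42)):
  for pd in (-15,-5,5,15):
    for td in (42,46):
      ph,t=np.radians([pd,td]); g=np.array(g,float)
      q1,*e1=step(qd,g+[0,0,140],down(180+pd))
      X,r=target(g+[0,0,120],ph,t,1); q2,*e2=step(q1,X,r)
      X,r=target(g,ph,t,1); q3,*e3=step(q2,X,r)
      p2=ph+np.radians(15); X,r=target(g+[0,0,110],p2,t,1); q4,*e4=step(q3,X,r)
      L=np.array([570,245,138]); u=np.array([np.cos(p2),np.sin(p2),0])
      X,r=target(L-90*u+[0,0,20],p2,t,1); q5,*e5=step(q4,X,r)
      X,r=target(L+[0,0,8],p2,t,1); q6,*e6=step(q5,X,r)
      print(g[:2],pd,td,[(f(e[0]),f(e[1]),) for e in (e1,e2,e3,e4,e5,e6)],q3.round(0).astype(int).tolist(),q6.round(0).astype(int).tolist())
```

```text
model [ 36.  32. -34.  89.  19.  64.  58.] seen [36 32 -35 89 19 65 58]
down [ 40.  37. -69. 107.  38.  64.  62.] [0.  0.4 0. ]
[530.4   9.4] -15 42 [(np.float64(5.0), np.float64(0.0)), (np.float64(9.7), np.float64(0.2)), (np.float64(7.0), np.float64(0.0)), (np.float64(6.3), np.float64(0.4)), (np.float64(7.2), np.float64(0.0)), (np.float64(15.1), np.float64(0.2))] [14, 40, -37, 140, 133, 51, -64] [-8, 28, -38, 125, 101, 39, -37]
[530.4   9.4] -15 46 [(np.float64(5.0), np.float64(0.0)), (np.float64(7.4), np.float64(0.0)), (np.float64(5.0), np.float64(0.0)), (np.float64(4.0), np.float64(0.0)), (np.float64(4.8), np.float64(0.0)), (np.float64(13.1), np.float64(0.2))] [12, 42, -36, 142, 137, 58, -69] [-8, 29, -40, 127, 109, 44, -45]
[530.4   9.4] -5 42 [(np.float64(4.9), np.float64(0.0)), (np.float64(2.2), np.float64(0.0)), (np.float64(5.8), np.float64(0.0)), (np.float64(5.7), np.float64(0.0)), (np.float64(6.8), np.float64(0.1)), (np.float64(12.1), np.float64(0.1))] [21, 40, -39, 141, 145, 47, -60] [-6, 26, -35, 127, 112, 29, -37]
[530.4   9.4] -5 46 [(np.float64(4.9), np.float64(0.0)), (
[... 5599 characters left out ...]
.float64(8.8), np.float64(0.1))] [32, 47, -43, 130, 156, 38, -47] [6, 30, -46, 130, 131, 30, -42]
[620. -10.] 15 42 [(np.float64(5.1), np.float64(0.3)), (np.float64(0.0), np.float64(0.0)), (np.float64(8.1), np.float64(0.0)), (np.float64(0.0), np.float64(0.5)), (np.float64(0.0), np.float64(0.4)), (np.float64(2.3), np.float64(0.1))] [44, 54, -57, 127, 141, 31, -16] [22, 39, -64, 126, 117, 29, -11]
[620. -10.] 15 46 [(np.float64(5.1), np.float64(0.3)), (np.float64(0.0), np.float64(0.1)), (np.float64(12.4), np.float64(0.0)), (np.float64(0.0), np.float64(0.5)), (np.float64(0.0), np.float64(0.4)), (np.float64(2.2), np.float64(0.1))] [46, 57, -57, 128, 151, 34, -21] [22, 41, -64, 129, 129, 32, -21]
```

The kinematic model reproduces the arm's motion. Regrasping where the pot stands works, with approach azimuth −15°, tilt 44° and a vertical descent. I'll simulate that exact sequence and get the first offsets.

```bash
cat >> plan.py <<'E'
def down(yaw): return R.from_euler('xyz',[180,0,yaw],degrees=True)
def rel(X,r,x=None,rr=None):
    """offset (cm) and rotation vector in the tool's axes from the present pose"""
    if x is None:
        from rig import arm
        s=arm.read_state(); x=s["tcp_pos"]; rr=R.from_euler('xyz',s["eef_rot"],degrees=True)
    return (rr.inv().apply(X-x)/10).round(2).tolist(),(rr.inv()*r).as_rotvec().round(3).tolist()
E
python3 - <<'E'
from plan import *
from rig import arm
q=arm.read_state()["joint_pos"]
A=(np.array([530,9.4,210.]),down(165)); g=np.array([530.4,9.4,43]); ph,t=np.radians([-15,44])
print(rel(*A)); B=target(g+[0,0,125],ph,t,1);C=target(g,ph,t,1)
for w in (A,B,C):
    q,*e=step(q,*w); print(w[0].round(1),q.round(0),np.round(e,2))
print(rel(*B,*A),rel(*C,*B))
E
```

```text
([-13.26, 3.01, -5.23], [0.006, 0.501, 0.488])
[530.    9.4 210. ] [ 40.  31. -67. 104.  31.  67.  38.] [0.   0.27 0.  ]
[543.1   6.  154.3] [ 20.  17. -42. 138. 112.  32. -46.] [5.14 0.   0.  ]
[543.1   6.   29.3] [ 15.  42. -40. 141. 134.  56. -65.] [6.02 0.08 0.  ]
([-1.36, 0.01, 5.57], [0.0, -0.768, -0.0]) ([8.68, -0.0, 8.99], [0.0, 0.0, 0.0])
```

>>> step_arm(
  commands=[
    {"offset": [0, 0, -5], "rot": [0, 0, 0], "fingers": 1},
    {"offset": [-5, 1, -8], "rot": [0, 0.15, 0.15], "fingers": 1},
    {"offset": [-9, 2, -7], "rot": [0, 0.3, 0.3], "fingers": 1},
    {"offset": [-13.3, 3, -5.2], "rot": [0, 0.5, 0.49], "fingers": 1},
    {"offset": [-13.3, 3, -5.2], "rot": [0, 0.5, 0.49], "fingers": 1},
    {"offset": [-13.3, 3, -5.2], "rot": [0, 0.5, 0.49], "fingers": 1},
    {"offset": [-13.3, 3, -5.2], "rot": [0, 0.5, 0.49], "fingers": 1},
  ],
)

```text
time: 11.4
tcp_pos: [533.0, 10.4, 211.1]
eef_rot: [179.3, -0.2, 164.9]
force: [-1.3, -0.1, -0.2]
grip_width: 91.7
grip_force: 0.0
```

Run:
```python
from plan import *
from rig import arm
s=arm.read_state();q=s["joint_pos"];print(s["tcp_pos"],s["eef_rot"],q.round(0))
g=np.array([530.4,9.4,43]); ph,t=np.radians([-15,44])
B=target(g+[0,0,125],ph,t,1);C=target(g,ph,t,1);print(rel(*B))
for w in (B,C):
    q,*e=step(q,*w); print(q.round(0),np.round(e,2))
```

```text
[532.96573446  10.39447803 211.07758746] [ 1.79290671e+02 -1.64630012e-01  1.64947517e+02] [ 37.  30. -62. 101.  28.  66.  42.]
([-1.11, -0.23, 5.67], [0.011, -0.771, -0.006])
[ 14.  15. -35. 138. 114.  30. -48.] [8.75 0.   0.  ]
[ 12.  40. -35. 141. 136.  53. -67.] [5.95 0.09 0.  ]
```

>>> step_arm(
  commands=[
    {"offset": [-1.1, -0.2, 1], "rot": [0.01, -0.15, 0], "fingers": 1},
    {"offset": [-1.1, -0.2, 2], "rot": [0.01, -0.3, 0], "fingers": 1},
    {"offset": [-1.1, -0.2, 3], "rot": [0.01, -0.45, 0], "fingers": 1},
    {"offset": [-1.1, -0.2, 4], "rot": [0.01, -0.6, 0], "fingers": 1},
    {"offset": [-1.1, -0.2, 5], "rot": [0.01, -0.77, -0.01], "fingers": 1},
    {"offset": [-1.1, -0.2, 5.7], "rot": [0.01, -0.77, -0.01], "fingers": 1},
    {"offset": [-1.1, -0.2, 5.7], "rot": [0.01, -0.77, -0.01], "fingers": 1},
    {"offset": [-1.1, -0.2, 5.7], "rot": [0.01, -0.77, -0.01], "fingers": 1},
  ],
)

```text
time: 12.4
tcp_pos: [538.1, 3.8, 152.4]
eef_rot: [-179.0, 43.8, 166.1]
force: [-0.2, 0.2, -0.6]
grip_width: 91.5
grip_force: 0.0
```

Run:
```python
from plan import *
from rig import arm
s=arm.read_state();q=s["joint_pos"];print(s["tcp_pos"],s["eef_rot"],q.round(0))
g=np.array([530.4,9.4,43]); ph,t=np.radians([-15,44])
C=target(g,ph,t,1);print(rel(*C))
q,*e=step(q,*C); print(q.round(0),np.round(e,2))
```

```text
[538.14982064   3.76150237 152.36287843] [-178.99232149   43.84936132  166.13132681] [ 15.  19. -46. 141. 107.  42. -47.]
([8.21, 0.5, 9.16], [-0.004, -0.003, 0.014])
[ 16.  43. -41. 141. 134.  57. -64.] [5.29 0.38 0.  ]
```

>>> step_arm(
  commands=[
    {"offset": [1, 0.5, 1], "rot": [0, 0, 0.014], "fingers": 1},
    {"offset": [2.5, 0.5, 2.8], "rot": [0, 0, 0.014], "fingers": 1},
    {"offset": [4, 0.5, 4.5], "rot": [0, 0, 0.014], "fingers": 1},
    {"offset": [5.5, 0.5, 6.1], "rot": [0, 0, 0.014], "fingers": 1},
    {"offset": [7, 0.5, 7.8], "rot": [0, 0, 0.014], "fingers": 1},
    {"offset": [8.2, 0.5, 9.15], "rot": [0, 0, 0.014], "fingers": 1},
    {"offset": [8.2, 0.5, 9.15], "rot": [0, 0, 0.014], "fingers": 1},
    {"offset": [8.2, 0.5, 9.15], "rot": [0, 0, 0.014], "fingers": 1},
  ],
)

```text
time: 13.4
tcp_pos: [547.7, 5.6, 32.2]
eef_rot: [-179.9, 44.2, 164.6]
force: [-0.4, -0.9, 0.2]
grip_width: 91.8
grip_force: 0.0
```

Run:
```python
from plan import *
from rig import arm
s=arm.read_state();print(s["tcp_pos"],s["eef_rot"],s["force"],s["joint_pos"].round(0))
r=R.from_euler('xyz',s["eef_rot"],degrees=True);print("grasp pt",s["tcp_pos"]-19*r.apply([0,0,1]), "off", rel(*target(np.array([530.4,9.4,43]),*np.radians([-15,44]),1)))
```

```text
[547.67380309   5.61415795  32.17253132] [-179.94251004   44.15998156  164.57747668] [-0.38819811 -0.89587294  0.22813106] [ 10.  42. -44. 144. 125.  64. -65.]
grasp pt [534.91889779   9.15261576  45.80307449] off ([0.52, -0.08, -0.11], [-0.006, 0.003, -0.005])
```

>>> step_arm(
  commands=[
    {"offset": [0.6, -0.1, -0.1], "rot": [0, 0, 0], "fingers": 1},
    {"offset": [0.6, -0.1, -0.1], "rot": [0, 0, 0], "fingers": 1},
    {"offset": [0.6, -0.1, -0.1], "rot": [0, 0, 0], "fingers": 1},
  ],
)

```text
time: 13.78
tcp_pos: [542.8, 7.1, 28.3]
eef_rot: [179.8, 44.2, 164.5]
force: [0.2, -0.7, 1.0]
grip_width: 91.9
grip_force: 0.0
```

Run:
```python
from plan import *
from rig import arm
s=arm.read_state();print(s["tcp_pos"],s["eef_rot"],s["force"],s["joint_pos"].round(1))
r=R.from_euler('xyz',s["eef_rot"],degrees=True);print("grasp pt",s["tcp_pos"]-19*r.apply([0,0,1]), "off", rel(*target(np.array([530.4,9.4,43]),*np.radians([-15,44]),1)))
```

```text
[542.76984975   7.10095148  28.28294084] [179.84835014  44.20798504 164.49175032] [ 0.23013173 -0.7363638   1.01553709] [  9.3  43.4 -44.1 145.2 125.   65.4 -66.4]
grasp pt [529.99074812  10.59470255  41.9023485 ] off ([-0.12, -0.1, -0.03], [-0.004, 0.004, -0.006])
```

>>> step_arm(
  commands=[
    {"offset": [0, 0, 0], "rot": [0, 0, 0], "fingers": 0.3},
    {"offset": [0, 0, 0], "rot": [0, 0, 0], "fingers": 0},
    {"offset": [0, 0, 0], "rot": [0, 0, 0], "fingers": 0},
    {"offset": [0, 0, 0], "rot": [0, 0, 0], "fingers": 0},
    {"offset": [0, 0, 0], "rot": [0, 0, 0], "fingers": 0},
  ],
  newtons=35,
)

```text
time: 14.4
tcp_pos: [542.8, 6.9, 28.1]
eef_rot: [179.8, 44.2, 164.4]
force: [-1.0, -0.3, -0.3]
grip_width: 49.7
grip_force: 35.0
```

Run:
```python
from plan import *
from rig import arm
s=arm.read_state();q=s["joint_pos"];print(s["tcp_pos"],s["grip_width"],s["grip_force"],s["force"])
x=s["tcp_pos"];r=R.from_euler('xyz',s["eef_rot"],degrees=True); g=x-19*r.apply([0,0,1])
U=(x+[0,0,125],r); print(rel(*U))
q,*e=step(q,*U);print(q.round(0),np.round(e,2))
for pd in (-15,-8,0,8):
  p2=np.radians(pd);u=np.array([np.cos(p2),np.sin(p2),0]);qq=q
  for h in ((np.array([570,245,g[2]+96+20])-100*u),np.array([570,245,g[2]+96+6])):
    X,rr=target(h,p2,np.radians(44.2),1); qq,*e=step(qq,X,rr);print(pd,qq.round(0),np.round(e,2),X.round(1))
```

```text
[542.78883032   6.94777613  28.05170183] 49.6710206400574 34.99810338020325 [-0.9994266  -0.2652227  -0.28688479]
([-8.72, 0.03, -8.96], [0.0, 0.0, 0.0])
[ 25.  19. -50. 138. 111.  37. -45.] [2.52 0.48 0.  ]
-15 [-15.  31. -53. 127.  87.  65. -51.] [8.87 0.07 0.  ] [486.2 267.5 144.1]
-15 [ -8.  36. -49. 121.  94.  60. -44.] [20.12  0.    0.  ] [582.8 241.6 130.1]
-8 [-10.  29. -55. 132.  93.  60. -49.] [8.58 0.44 0.  ] [484.1 257.1 144.1]
-8 [ -5.  35. -50. 123. 100.  55. -42.] [17.1  0.   0. ] [583.1 243.2 130.1]
0 [ -4.  26. -56. 136. 100.  52. -47.] [7.92 0.04 0.  ] [483.2 245.  144.1]
0 [ -1.  34. -51. 126. 106.  49. -39.] [13.34  0.    0.  ] [583.2 245.  130.1]
8 [  4.  24. -58. 139. 110.  44. -45.] [6.91 0.2  0.  ] [484.1 232.9 144.1]
8 [  4.  33. -52. 127. 113.  43. -36.] [10.54  0.    0.  ] [583.1 246.8 130.1]
```

>>> step_arm(
  commands=[
    {"offset": [-0.35, 0, -0.36], "rot": [0, 0, 0], "fingers": 0},
    {"offset": [-1, 0, -1.05], "rot": [0, 0, 0], "fingers": 0},
    {"offset": [-2, 0, -2.05], "rot": [0, 0, 0], "fingers": 0},
    {"offset": [-3, 0, -3.08], "rot": [0, 0, 0], "fingers": 0},
    {"offset": [-4, 0, -4.1], "rot": [0, 0, 0], "fingers": 0},
    {"offset": [-5, 0, -5.13], "rot": [0, 0, 0], "fingers": 0},
    {"offset": [-6, 0, -6.15], "rot": [0, 0, 0], "fingers": 0},
    {"offset": [-7, 0, -7.2], "rot": [0, 0, 0], "fingers": 0},
    {"offset": [-8, 0, -8.2], "rot": [0, 0, 0], "fingers": 0},
    {"offset": [-8.5, 0, -8.75], "rot": [0, 0, 0], "fingers": 0},
    {"offset": [-8.7, 0, -8.95], "rot": [0, 0, 0], "fingers": 0},
    {"offset": [-8.7, 0, -8.95], "rot": [0, 0, 0], "fingers": 0},
  ],
)

```text
time: 15.9
tcp_pos: [542.6, 6.7, 152.9]
eef_rot: [179.8, 44.2, 164.5]
force: [-0.5, -0.8, -4.0]
grip_width: 49.5
grip_force: 35.0
```

Run:
```python
from plan import *
from rig import arm
s=arm.read_state();q=s["joint_pos"];print(s["tcp_pos"],s["eef_rot"],s["grip_width"],s["force"],q.round(0))
x=s["tcp_pos"]; rr0=R.from_euler('xyz',s["eef_rot"],degrees=True)
h=np.array([470,245,42+96+22]); X,rr=target(h,0,np.radians(44.2),1)
print(rel(X,rr)); 
q,*e=step(q,X,rr);print(q.round(0),np.round(e,2))
from scipy.spatial.transform import Slerp
S=Slerp([0,1],R.concatenate([rr0,rr]))
for f in (.25,.5,.75): print(rel(x+(X-x)*f,S(f)))
```

```text
[542.56220431   6.74141509 152.85775058] [179.82421435  44.20236447 164.45239921] 49.45355879180812 [-0.46757655 -0.80810877 -3.95938362] [ 15.  20. -47. 141. 107.  43. -48.]
([9.13, 21.39, -7.91], [-0.186, 0.0, -0.195])
[ -5.  24. -54. 136. 100.  50. -47.] [6.52 0.01 0.  ]
([2.28, 5.35, -1.98], [-0.047, 0.0, -0.049])
([4.56, 10.69, -3.95], [-0.093, 0.0, -0.097])
([6.84, 16.04, -5.93], [-0.14, 0.0, -0.146])
```

>>> step_arm(
  commands=[
    {"offset": [0.27, 0.64, -0.24], "rot": [-0.006, 0, -0.006], "fingers": 0},
    {"offset": [0.91, 2.14, -0.79], "rot": [-0.019, 0, -0.02], "fingers": 0},
    {"offset": [2.01, 4.71, -1.74], "rot": [-0.041, 0, -0.043], "fingers": 0},
    {"offset": [3.2, 7.49, -2.77], "rot": [-0.065, 0, -0.068], "fingers": 0},
    {"offset": [4.38, 10.27, -3.8], "rot": [-0.089, 0, -0.094], "fingers": 0},
    {"offset": [5.57, 13.05, -4.83], "rot": [-0.113, 0, -0.119], "fingers": 0},
    {"offset": [6.76, 15.83, -5.85], "rot": [-0.138, 0, -0.144], "fingers": 0},
    {"offset": [7.85, 18.4, -6.8], "rot": [-0.16, 0, -0.168], "fingers": 0},
    {"offset": [8.67, 20.32, -7.51], "rot": [-0.177, 0, -0.185], "fingers": 0},
    {"offset": [9.1, 21.4, -7.9], "rot": [-0.186, 0, -0.195], "fingers": 0},
    {"offset": [9.1, 21.4, -7.9], "rot": [-0.186, 0, -0.195], "fingers": 0},
    {"offset": [9.1, 21.4, -7.9], "rot": [-0.186, 0, -0.195], "fingers": 0},
  ],
)

```text
time: 17.4
tcp_pos: [483.6, 244.3, 146.4]
eef_rot: [-179.9, 44.2, -180.0]
force: [-0.9, -0.1, -3.0]
grip_width: 49.3
grip_force: 35.0
```

Run:
```python
from plan import *
from h import cam,proj,onz
import cv2
from rig import arm
s=arm.read_state();q=s["joint_pos"];print(s["tcp_pos"],s["eef_rot"],s["grip_width"],s["force"],q.round(0))
r=R.from_euler('xyz',s["eef_rot"],degrees=True);g=s["tcp_pos"]-19*r.apply([0,0,1]);print("g",g)
i,K,W=cam("top");b,Kb,Wb=cam("scene")
pk=[g[0],g[1],g[2]-42+88]
print("knob pred",proj(K,W,pk),proj(Kb,Wb,pk),"sens face",proj(Kb,Wb,(570,245,221)))
a=cv2.resize(i[165:245,215:295],(400,400),interpolation=cv2.INTER_CUBIC)
c=cv2.resize(b[110:220,310:420],(400,400),interpolation=cv2.INTER_CUBIC)
cv2.imwrite("pics/c4.png",np.hstack([a,c]))
```

```text
[483.64597258 244.28458711 146.35693048] [-179.90299805   44.20857756 -179.9637332 ] 49.29712914349441 [-0.873366   -0.12300456 -2.96337148] [-11.  27. -56. 137.  95.  58. -49.]
g [470.39779785 244.3083684  159.97622932]
knob pred [244.33171943 242.70995621] [341.79694456 141.87451969] sens face [365.48643638 148.39229122]
```

View pics/c4.png

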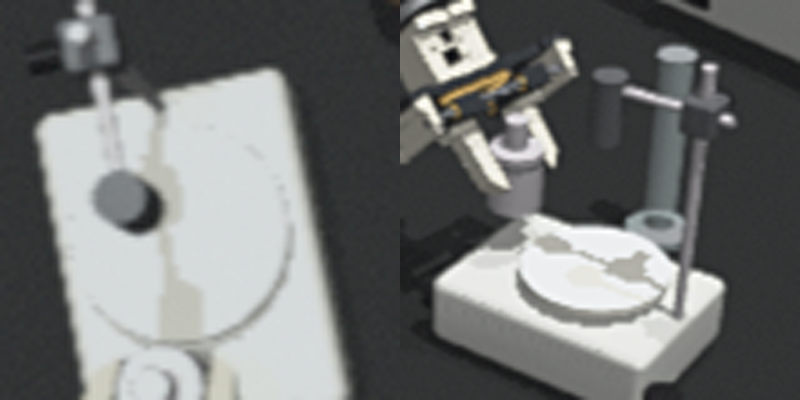

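The pot hangs upright in front of the plate, with its knob at top px (246,242). The sensor and plate are where I measured them. I'll lower to about 4 mm above plate level, then slide in from the front.

>>> step_arm(
  commands=[
    {"offset": [0.6, 0.05, 0.6], "rot": [0, 0, 0], "fingers": 0},
    {"offset": [1.28, 0.1, 1.32], "rot": [0, 0, 0], "fingers": 0},
    {"offset": [0.6, 0.1, 2], "rot": [0, 0, 0], "fingers": 0},
    {"offset": [-0.6, 0.1, 3.15], "rot": [0, 0, 0], "fingers": 0},
    {"offset": [-1.8, 0.1, 4.3], "rot": [0, 0, 0], "fingers": 0},
    {"offset": [-3, 0.1, 5.5], "rot": [0, 0, 0], "fingers": 0},
    {"offset": [-4, 0.1, 6.45], "rot": [0, 0, 0], "fingers": 0},
    {"offset": [-4.9, 0.1, 7.3], "rot": [0, 0, 0], "fingers": 0},
    {"offset": [-5.5, 0.1, 7.9], "rot": [0, 0, 0], "fingers": 0},
    {"offset": [-5.86, 0.1, 8.26], "rot": [0, 0, 0], "fingers": 0},
    {"offset": [-5.86, 0.1, 8.26], "rot": [0, 0, 0], "fingers": 0},
  ],
)

```text
time: 18.88
tcp_pos: [583.3, 246.2, 128.2]
eef_rot: [-180.0, 44.2, -180.0]
force: [-0.5, 0.2, -2.4]
grip_width: 49.4
grip_force: 35.0
```

Run:
```python
from plan import *
from h import cam,proj
import cv2
from rig import arm
s=arm.read_state();print(s["tcp_pos"],s["eef_rot"],s["force"])
r=R.from_euler('xyz',s["eef_rot"],degrees=True);print("g",s["tcp_pos"]-19*r.apply([0,0,1]))
i,K,W=cam("top");b,Kb,Wb=cam("scene")
a=cv2.resize(i[165:245,215:295],(400,400),interpolation=cv2.INTER_CUBIC)
c=cv2.resize(b[125:195,325:395],(400,400),interpolation=cv2.INTER_CUBIC)
cv2.imwrite("pics/c5.png",np.hstack([a,c]))
```

```text
[583.27073057 246.15846929 128.17484451] [-179.97354636   44.21138873 -179.96953217] [-0.48290949  0.242284   -2.40978101]
g [570.02188498 246.16019639 141.79351139]
```

View pics/c5.png

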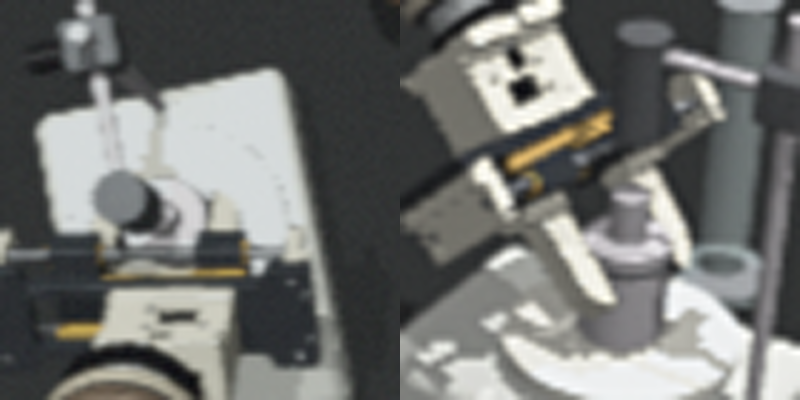

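The pot is on the sensor's axis within a couple of mm: knob, pot base and sensor line up in the scene crop. I'm lowering to contact.

>>> step_arm(
  commands=[
    {"offset": [0.1, 0, 0.1], "rot": [0, 0, 0], "fingers": 0},
    {"offset": [0.21, 0, 0.21], "rot": [0, 0, 0], "fingers": 0},
    {"offset": [0.21, 0, 0.21], "rot": [0, 0, 0], "fingers": 0},
  ],
)

```text
time: 19.35
tcp_pos: [583.0, 246.2, 125.1]
eef_rot: [-180.0, 44.2, -179.9]
force: [-0.4, -0.2, -3.3]
grip_width: 49.4
grip_force: 35.0
```

>>> step_arm(
  commands=[
    {"offset": [0.04, 0, 0.04], "rot": [0, 0, 0], "fingers": 0},
    {"offset": [0.08, 0, 0.08], "rot": [0, 0, 0], "fingers": 0},
    {"offset": [0.08, 0, 0.08], "rot": [0, 0, 0], "fingers": 0},
  ],
)

```text
time: 19.73
tcp_pos: [583.3, 246.2, 124.2]
eef_rot: [-180.0, 44.2, -180.0]
force: [-0.5, -0.5, -3.0]
grip_width: 49.3
grip_force: 35.0
```

>>> step_arm(
  commands=[
    {"offset": [0.04, 0, 0.04], "rot": [0, 0, 0], "fingers": 0},
    {"offset": [0.07, 0, 0.07], "rot": [0, 0, 0], "fingers": 0},
    {"offset": [0.07, 0, 0.07], "rot": [0, 0, 0], "fingers": 0},
  ],
)

```text
time: 20.1
tcp_pos: [583.4, 246.2, 124.2]
eef_rot: [-180.0, 44.3, -180.0]
force: [-5.6, -2.8, 7.7]
grip_width: 49.3
grip_force: 35.0
```

>>> step_arm(
  commands=[
    {"offset": [0, 0, 0], "rot": [0, 0, 0], "fingers": 0.57},
    {"offset": [0, 0, 0], "rot": [0, 0, 0], "fingers": 0.65},
    {"offset": [0, 0, 0], "rot": [0, 0, 0], "fingers": 0.9},
    {"offset": [0, 0, 0], "rot": [0, 0, 0], "fingers": 0.9},
    {"offset": [0, 0, 0], "rot": [0, 0, 0], "fingers": 0.9},
    {"offset": [0.7, 0, -0.7], "rot": [0, 0, 0], "fingers": 0.9},
    {"offset": [2, 0, -1.95], "rot": [0, 0, 0], "fingers": 0.9},
    {"offset": [4, 0, -3.9], "rot": [0, 0, 0], "fingers": 0.9},
    {"offset": [6, 0, -5.8], "rot": [0, 0, 0], "fingers": 0.9},
    {"offset": [7.2, 0, -7], "rot": [0, 0, 0], "fingers": 0.9},
    {"offset": [7.2, 0, -7], "rot": [0, 0, 0], "fingers": 0.9},
    {"offset": [7.2, 0, -7], "rot": [0, 0, 0], "fingers": 0.9},
  ],
)

```text
time: 21.6
tcp_pos: [483.3, 246.2, 123.3]
eef_rot: [-180.0, 44.2, -180.0]
force: [-0.3, -0.1, -0.2]
grip_width: 82.6
grip_force: 0.0
```

Run:
```python
from h import *
s=arm.read_state();print(s["tcp_pos"],s["force"])
i,K,W=cam("top");b,Kb,Wb=cam("scene")
print("pred knob",proj(K,W,(570,246,184)),proj(Kb,Wb,(570,246,184)),"base",proj(Kb,Wb,(570,246,96)))
a=cv2.resize(i[165:255,205:295],(400,400),interpolation=cv2.INTER_CUBIC)
c=cv2.resize(b[115:215,315:415],(400,400),interpolation=cv2.INTER_CUBIC)
cv2.imwrite("pics/c6.png",np.hstack([a,c]))
```

```text
[483.32105644 246.24103955 123.28528025] [-0.25688445 -0.1264524  -0.2136046 ]
pred knob [245.52714216 208.14215987] [364.84983592 158.94339447] base [362.93708578 182.70064126]
```

View pics/c6.png

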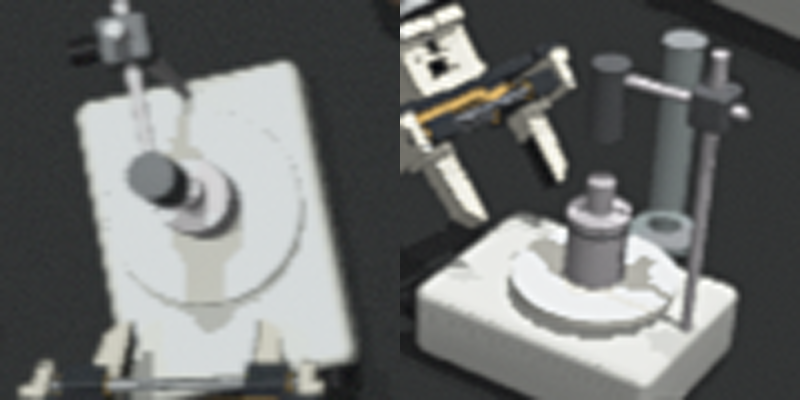

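The pot stands upright in the middle of the plate, knob at scene px (365,160) under the sensor face, and the gripper is clear. I'm handing in.

```bash
python3 -c "
from rig import arm
print(arm.close_job())"
```

```text
the job is handed in; nothing more can be done
None
```

The job is handed in: the pot was lifted out by its knob, stood on the bench, regrasped by its body, and now stands upright on the hotplate within a few mm of the plate's centre; no verdict was returned, and I didn't take a final picture of the basket and bystanders.

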